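# Pin the drawbar to the ball-tub dolly and draw out its handle

## Robot

A 6-joint arm with a two-finger parallel gripper is mounted at the origin on the work surface. World frame = base frame: x ahead of the robot, y to its left, z up, the work surface at z = 0. Lengths are in m, angles in degrees, forces in N, time in s.
With the tool pointing down it reaches from about 0.4 to 0.825 m from the base axis. Payload 7 kg.
Tool frame: the origin (TCP) lies midway between the tips of the shut fingers; the grasp point (between the pads) lies ctrl.tcp_to_grasp behind it (ctrl.tcp_to_grasp is the distance from the TCP to the grasp point, in m); y points along the fingers, z is the direction in which the jaws open and shut, and the axes are right-handed (so a half turn about y gives the same grasp; the last joint's range is limited). The gripper opens to 88 mm and grips with 3 to 60 N. Pads are 19 mm wide; open, the fingers measure 130 mm over their backs; the gripper's body (78 mm by 193 mm) begins 47 mm behind the grasp point.
Start: joints at [-58.149, 20.546, 0.682, 0, -70.136, -16.507], TCP at [0.179, -0.651, 0.227] pointing down, gripper open.
Joint ranges: [-176.03, 176.03], [-82.01, 121.73], [-58.28, 71.71], [-173.87, 95.51], [-174.79, -0.11], [-173.66, 173.66]. Speed limits (degrees/s): [136.94, 136.94, 172.46, 180, 180, 180].

## Interface

Orientations are given as [roll, pitch, yaw] about the fixed x, y, z axes, in that order (R = Rz(yaw) Ry(pitch) Rx(roll)).
In Python, from plant import ctrl, snapshot, silhouettes gives the robot as it stands.
- The arm moves only by the shell command python3 -m pendant 'ROWS'. ROWS is JSON, a list that holds one entry, the list of rows, each a list of 7 numbers: the shift along the tool's x, y, z in cm, then the turn, a rotation vector about the tool's x, y, z in degrees, then the opening, from 0 (shut) to 1 (fully open). In form: [[[x, y, z, rx, ry, rz, hand], ...]]. A call has 1 to 12 rows; each row shifts and turns the commanded pose from where the row before left it, along the tool's axes as they then stand; what a row does not reach is not made up. A row lasts 1/12 s, in which the tool goes at most 41.7 mm and 7.16 degrees, less where a joint would pass 70% of its speed; a pose out of reach is approached as far as the arm can. A call with a gripper value outside its range is refused whole. The fingers move at their own pace and stop on an object; the grip force is fixed at half the most. Time passes only in rows, so rows that do not move let the fingers close. It gives the time, the measured TCP pose, the force and the opening at its end, in the units of the state.
- ctrl.get_obs(): the state, without advancing time (a new reading comes with each control period).
- snapshot(name): name is "side" or "top"; returns a dict with "image" (480x640x3 uint8, red, green, blue), "camera_matrix" (3x3 intrinsics, pixels), "eye" and "orientation" of the camera in the world. Camera axes: x right, y down, z forward; pixel columns grow to the right and rows downward; lengths in m; the calibration is good to about 2 mm. A picture is of the moment at which its call begins. There is no depth.
- ctrl.close_job(): hands the job in, once; it reports no verdict.
Trained networks look in a picture, given as the dict that the camera call returned (one of the last four; its "shot" number tells which), for a name from the list of things; names that differ only in an ending like _2 or _b are one class to them, and where a whole thing is asked for, a point or a joint stands for the part that bears it (a point fixed in the world has none). Each returns a list of dicts, best first, with "confidence" (0 to 1); they miss things now and then, are a little off and sometimes report something else, mostly with a low value. They report only what shows in the picture. A call takes as long as a camera call. They do not tell look-alikes from the thing itself.
- silhouettes(picture, thing): "mask" (480x640 bool, what is visible of it) and "bbox" ([left, top, width, height] in pixels, round what is visible of it).
The state is a dict: "clock": time; "joint_pos": joint angles; "qvel": joint speeds; "tau": joint torques, N m; "tool_pos": TCP position; "orientation": TCP orientation; "force": force on the tool from outside, world axes, zero at the start; "moment": the same for the moment, N m; "opening": finger opening in m.
Only numpy, scipy, OpenCV 4.12 (cv2) and the standard library are available. Lean on these libraries where they do the work, as an engineer would, in place of code of your own. Each camera call takes 0.05 s, during which the arm holds its last target.

## Task

Take the headed hitch pin out of the wooden block and push it down through the dolly's fork and the drawbar's eye until its head sits fully home on the fork. Then take the drawbar's handle by its cross-grip so that the release button is pressed in, pull the handle straight out past its first stop to the second stop, and finish still gripping it there, fully extended and ready to tow. Leave the drift punch, ring gauge and flask where they are.

Things in the scene. Friction and masses are not known exactly. Their poses are not given: they have to be found in the camera images.
- pin_center (a point): hitch pin, loose, upright: steel shank 12 mm across, 46 mm long, its lowest 8 mm tapering to 6 mm, under a black cylindrical head 24 mm across, 32 mm tall. Point: on its axis half-way up, 39 mm above the tip, 7 mm below the head's underside; z points to the head. Stands loosely in either hole of the block, the head's underside 12 mm above the block's top (57 mm above the bench). Weighs about 80 g
- pin_shoulder (a point): the centre of the underside of the hitch pin's head, 7 mm above pin_center along the pin
- block: the wooden block, fixed to the bench, 130 mm along its x, 50 mm along its y, 45 mm tall; origin at the centre of its underside. Two round holes 13.5 mm across and 34 mm deep lie 35 mm either side of its centre along x, one with the hitch pin, the other with the drift punch
- punch_center (a point): bystander: the drift punch, a plain straight dark steel rod without a head, 12 mm across and 110 mm long, upright in the block's other hole; this is its middle, half-way up. Its top is 121 mm above the bench
- dolly: ball-tub dolly, braked, does not move. Origin on the bench under its fork's hole; its y points out along the drawbar. The dolly lies at -y: frame and deck y -50 to -450 mm, 340 mm wide, 110 mm high; tub of balls y -140 to -400 mm, up to 275 mm high. Fork: two level steel plates 8 mm thick, 44 mm wide, y -34 to +22 mm, 18 mm apart, each with a vertical hole 13.5 mm across
- fork_top (a point): the centre of the fork's hole at the top face of the fork's upper plate, 87 mm above the bench; the lower plate's underside is 34 mm lower
- drawbar: telescopic drawbar, loose, 0.8 kg, standing level on its prop leg, its eye between the fork plates; unpinned it can slide out of the fork, pinned it only swivels. Origin on the bench under the eye's hole, y along the bar from eye to handle, z up. Outer square tube 30 mm, y 32 to 193 mm, its axis 70 mm above the bench; leg at y 135 mm on a foot 70 mm wide and 60 mm long
- eye_center (a point): the centre of the hole (14 mm across, vertical) in the drawbar's eye, a steel plate 16 mm thick and 36 mm wide between the fork plates, 1 mm clear of each; at the start in line with the fork's holes within about 1 mm
- crossgrip: cross-grip of the drawbar's D-handle: level black bar 116 mm long (its x), 26 mm thick (y), 24 mm high. Origin at its centre, 70 mm above the bench, 285 mm from the eye's hole with the handle in. y points outwards, the way to pull. Between it and the back of the D is a finger space 62 mm deep (y) and 84 mm wide (x), open above and below. The release button is in the middle of its outer (+y) face
- button_face (a point): middle of the outer face of the release button, a grey push button 26 mm wide and 16 mm high that stands 7 mm out of the cross-grip's outer face (20 mm from the grip's centre along y). Gripping the cross-grip across its thickness at its middle, one finger in the D and one on the button, presses it in. The handle leaves a stop only while it is pressed
- release (a joint): how far the release button is pressed in, m: 0 out, 0.006 fully in; its spring takes 3 N to start and 8 N fully in; the handle's latch is free beyond 0.005
- handle (a joint): how far the handle is drawn out, m: 0 fully in (where it starts, latched), 0.060 first stop (the latch snaps in there if the button is let go), 0.120 second stop, also the end of its travel. With the button pressed it slides with about 4 N of friction
- gauge: bystander: steel ring gauge lying flat on the bench, 96 mm outside, 76 mm inside, 14 mm tall; origin at the centre of its underside
- flask: bystander: blue drinking flask, 68 mm across, 170 mm tall, upright; origin at the centre of its underside
Things that resemble listed ones, but are neither listed nor needed, are in the scene too. There is more than one size of the part that bears pin_center; the job needs the middle-sized.

How it is judged (in metres and radians):
On the way, in this order (a step that is already met when the one before it is completed fails the run):
1. the hitch pin is seated: head on the fork, shank through both fork holes and the eye (z of pin_shoulder in the frame of fork_top between -0.003 and 0.003 m and horizontal distance between pin_shoulder and fork_top below 0.003 m and horizontal distance between pin_center and eye_center below 0.004 m and angle between pin_center's own z axis and vertical below 0.1 rad), for 0.2 s.
2. the release button is pressed while the handle is still in (value of joint release above 0.005 m and value of joint handle below 0.02 m), for 0.1 s.
At the end, for the whole second after the job is handed in: the handle is at its second stop (within 4 mm) and at rest, the fingers still gripping the cross-grip (over 5 N); the pin is still home (head within 4 mm of the fork top, 3 mm of the hole axis), the eye within 6 mm of the fork hole, the bar level within 0.1 rad (value of joint handle above 0.116 m and contact force between the fingers and crossgrip above 5 N and linear speed of crossgrip below 0.02 m/s and z of pin_shoulder in the frame of fork_top between -0.003 and 0.004 m and horizontal distance between pin_shoulder and fork_top below 0.003 m and horizontal distance between eye_center and fork_top below 0.006 m and angle between drawbar's own z axis and vertical below 0.1 rad); the arm keeps its last pose, push and grip.
It fails at once if the drift punch is pulled out or knocked (distance of punch_center from where it was at the start of the episode above 0.02 m).
It fails at once if the ring gauge or flask is disturbed (distance of any of gauge, flask from where it was at the start of the episode above 0.03 m).
It fails at once if the drawbar is pulled out of the fork (horizontal distance between eye_center and fork_top above 0.02 m).
It also fails if it takes over 51 s, if anything falls off the work surface, if the arm or the gripper's body presses on something with over 40 N, if the wrist force passes 120 N, or if a joint passes its speed limit or range.

## Working session

There is one attempt and no reset: what is moved stays moved. The work goes in short steps, Python scripts to look and compute and a shell command to move; the robot and the scene stay as the last step left them, time stands still between calls to the robot, and variables do not carry over. Pictures are saved under pics/ and viewed, and the job is handed in when it is done.

```bash
ls; mkdir -p pics
python3 - <<'E'
from plant import ctrl,snapshot
import cv2,numpy as np
np.set_printoptions(precision=4,suppress=True)
print(ctrl.get_obs(),ctrl.tcp_to_grasp)
for n in("side","top"):
    s=snapshot(n);cv2.imwrite(f"pics/{n}0.png",s["image"][:,:,::-1]);print(n,s["camera_matrix"],s["eye"],s["orientation"],s.keys())
E
```

```text
pics
{'clock': 0.0, 'joint_pos': array([-58.1515,  20.5912,   0.635 ,  -0.0208, -70.1364, -16.5085]), 'qvel': array([-0.0457,  0.1078, -0.0842,  0.001 , -0.0029,  0.0655]), 'tau': array([ -0.0023, -58.2726,  29.3045,   6.9973,   0.0068,  -0.0001]), 'tool_pos': array([ 0.1784, -0.6505,  0.2256]), 'orientation': array([-89.9057,   0.0075,  15.3329]), 'force': array([-0.4182, -0.3193,  0.4536]), 'moment': array([ 0.0159, -0.0376,  0.0357]), 'opening': 0.0875696065609681} 0.0188
side [[624.2175   0.     314.9991]
 [  0.     624.2175 241.3817]
 [  0.       0.       1.    ]] [0.021  0.6859 0.7869] [-131.8458    0.095  -139.9716] dict_keys(['image', 'camera_matrix', 'eye', 'orientation', 'shot'])
top [[621.054    0.     311.5267]
 [  0.     621.054  240.9274]
 [  0.       0.       1.    ]] [0.4288 0.0678 1.4391] [-175.1005   -0.979   -88.3624] dict_keys(['image', 'camera_matrix', 'eye', 'orientation', 'shot'])
```

View pics/side0.png

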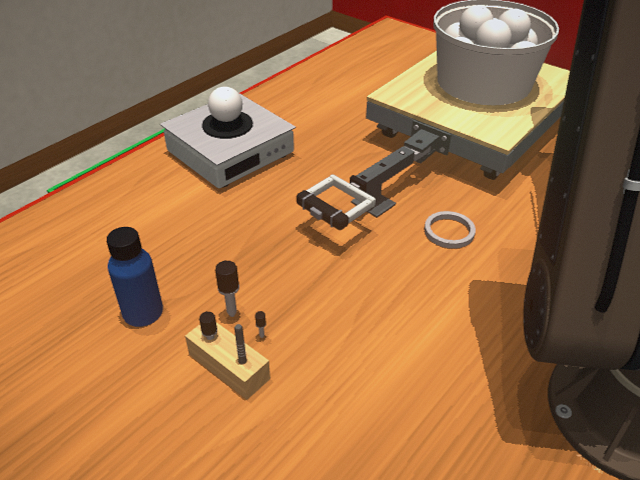

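View pics/top0.png

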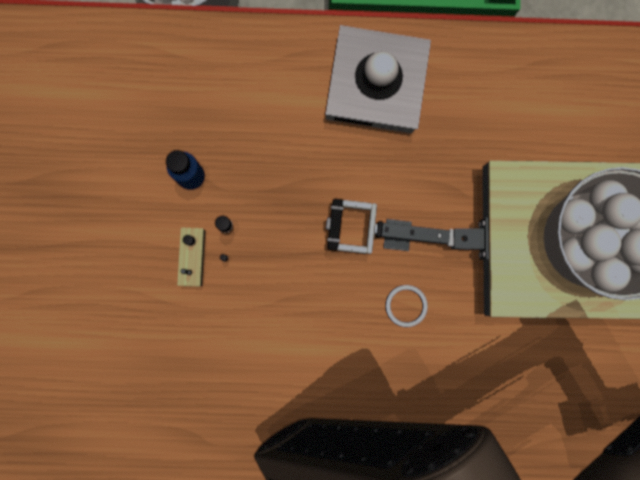

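```bash
cat > h.py <<'E'
import numpy as np,cv2
from scipy.spatial.transform import Rotation as R
from plant import ctrl,snapshot,silhouettes
np.set_printoptions(precision=4,suppress=True)
def cam(s): return s["camera_matrix"],np.array(s["eye"]),R.from_euler('xyz',s["orientation"],degrees=True).as_matrix()
def ray(s,uv):
    K,e,M=cam(s); d=M@np.linalg.inv(K)@np.array([uv[0],uv[1],1.]); return e,d/np.linalg.norm(d)
def atz(s,uv,z):
    e,d=ray(s,uv); return e+d*(z-e[2])/d[2]
def tri(ss,uvs):
    A=0;b=0
    for s,u in zip(ss,uvs):
        e,d=ray(s,u);P=np.eye(3)-np.outer(d,d);A=A+P;b=b+P@e
    x=np.linalg.solve(A,b); return x,[np.linalg.norm((np.eye(3)-np.outer(d,d))@(x-e)) for e,d in (ray(s,u) for s,u in zip(ss,uvs))]
def proj(s,p):
    K,e,M=cam(s);q=K@(M.T@(np.array(p)-e));return q[:2]/q[2]
def crop(s,name,c,w,h,k):
    x,y=int(c[0]-w/2),int(c[1]-h/2);im=s["image"][max(y,0):y+h,max(x,0):x+w,::-1]
    cv2.imwrite("pics/"+name,cv2.resize(im,None,fx=k,fy=k,interpolation=cv2.INTER_CUBIC));print(name,"origin",max(x,0),max(y,0),"scale",k)
E
python3 - <<'E'
from h import *
a=snapshot("side");b=snapshot("top")
crop(a,"s1.png",(228,320),130,130,6 if 0 else 4);crop(b,"t1.png",(205,250),90,90,6)
crop(a,"s2.png",(385,175),200,150,4);crop(b,"t2.png",(410,230),200,120,4)
for n in["pin_center","block","punch_center","dolly","drawbar","crossgrip","button_face","gauge","flask"]:
  for s in(a,b):
    for d in silhouettes(s,n):
        m=d["mask"];ys,xs=np.nonzero(m);print(n,s["shot"],round(d["confidence"],2),d["bbox"],m.sum(),xs.mean().round(1),ys.mean().round(1))
E
```

```text
s1.png origin 163 255 scale 4
t1.png origin 160 205 scale 6
s2.png origin 285 100 scale 4
t2.png origin 310 170 scale 4
pin_center 3 0.82 [199.1, 312.5, 17.9, 26.1] 382 207.6 325.2
pin_center 3 0.66 [259.1, 308.3, 2.0, 24.9] 114 259.9 320.5
pin_center 3 0.57 [216.6, 262.5, 24.0, 56.7] 921 227.3 283.9
pin_center 4 0.52 [212.7, 215.1, 15.6, 20.0] 247 222.8 223.3
pin_center 4 0.49 [322.7, 200.2, 141.4, 52.2] 2887 382.0 230.0
block 3 0.92 [183.6, 326.2, 87.5, 75.6] 3276 228.4 360.6
block 4 0.62 [177.2, 223.3, 29.0, 64.6] 1284 191.8 257.2
punch_center 3 0.84 [233.7, 323.2, 10.8, 41.3] 326 239.5 343.6
dolly 3 0.7 [363.9, 3.7, 206.2, 177.4] 23113 476.8 86.2
dolly 4 0.71 [453.2, 160.3, 186.8, 156.8] 24939 558.6 238.7
drawbar 3 0.86 [294.5, 147.8, 135.2, 81.1] 3845 358.0 189.8
drawbar 3 0.74 [233.8, 323.9, 11.8, 41.1] 326 239.5 343.8
drawbar 4 0.75 [320.8, 199.8, 141.2, 53.6] 2897 382.1 230.0
crossgrip 3 0.97 [297.1, 191.9, 51.1, 39.9] 943 321.7 209.9
crossgrip 3 0.22 [309.4, 206.5, 13.4, 10.6] 116 315.1 213.1
crossgrip 4 0.85 [327.2, 196.7, 15.4, 53.1] 673 334.5 224.0
button_face 3 0.18 [197.5, 312.0, 19.9, 27.3] 389 207.6 324.9
gauge 3 0.77 [420.9, 213.8, 57.6, 37.7] 906 449.0 229.5
gauge 3 0.28 [365.2, 2.6, 203.7, 178.8] 23226 476.8 86.1
gauge 4 0.72 [382.3, 283.8, 48.4, 42.4] 549 406.4 305.5
flask 3 0.84 [107.9, 226.1, 57.0, 102.8] 3869 132.5 277.9
flask 4 0.9 [165.9, 148.0, 39.7, 42.1] 1165 184.5 168.8
```

View pics/s1.png

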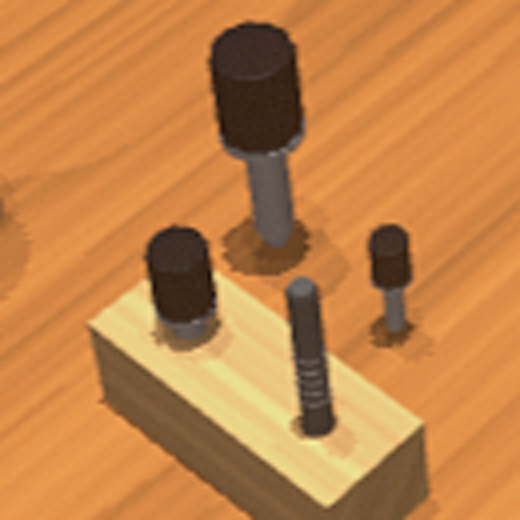

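View pics/t1.png

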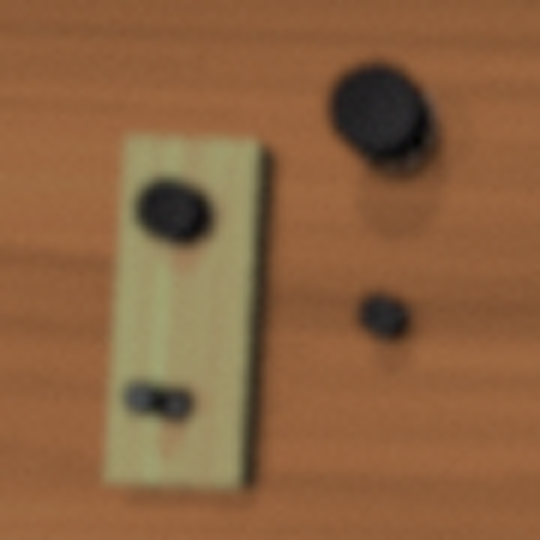

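View pics/s2.png

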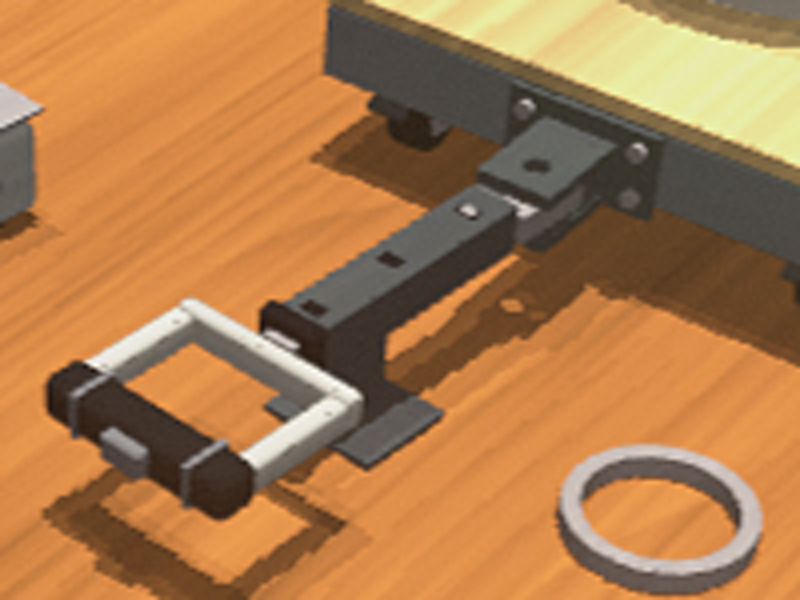

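View pics/t2.png

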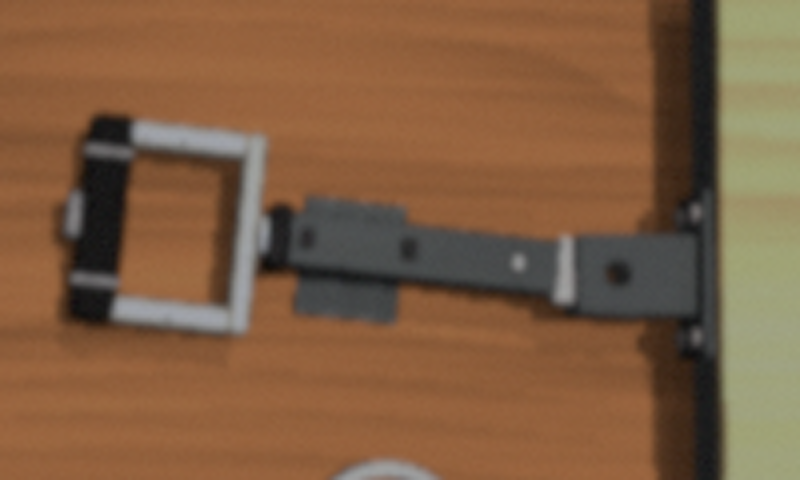

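Run:
```python
from h import *
a=snapshot("side");b=snapshot("top")
def cs(x,y,o=(163,255),k=4): return ((x+.5)/k-.5+o[0],(y+.5)/k-.5+o[1])
s1=lambda x,y:cs(x,y);t1=lambda x,y:cs(x,y,(160,205),6);s2=lambda x,y:cs(x,y,(285,100));t2=lambda x,y:cs(x,y,(310,170))
for n,u,v in[("pinheadtop",s1(179,249),t1(170,207)),("punchtop",s1(302,286),t1(142,398)),("forkhole",s2(538,165),t2(618,272)),
 ("blk corner r",s1(424,430),t1(107,487)),("blk corner back",s1(210,270),t1(262,142)),("blk corner l",s1(88,323),t1(126,137)),("blk front",s1(327,505),t1(247,487)),
 ("button",s2(120,455),t2(70,216)),("gripR end top",s2(232,478),t2(92,318)),("gripL",s2(75,372),t2(112,120)),("band",s2(462,212),t2(518,262)),
 ("Dback cornerL",s2(190,303),t2(258,140)),("Dback cornerR",s2(352,395),t2(238,328)),("foot edge",s2(440,412),t2(390,322)),("hole2",s2(313,307),t2(307,237)),("hole1",s2(390,260),t2(409,248))]:
    x,r=tri([a,b],[u,v]);print(n,x,np.array(r))
print("forkhole @.087",atz(a,s2(538,165),.087),atz(b,t2(618,272),.087))
print("pin@.089",atz(a,s1(179,249),.089),atz(b,t1(170,207),.089))
print(ctrl.get_obs()["clock"])
```

```text
pinheadtop [0.5412 0.3176 0.0843] [0.0003 0.0003]
punchtop [0.4709 0.3187 0.1172] [0.0002 0.0002]
forkhole [ 0.5621 -0.2878  0.0845] [0.0009 0.0009]
blk corner r [0.4276 0.3268 0.0831] [0.0148 0.0148]
blk corner back [0.5681 0.291  0.0294] [0.0048 0.0048]
blk corner l [0.5709 0.3433 0.0424] [0.0001 0.0001]
blk front [ 0.4544  0.3117 -0.005 ] [0.0174 0.0174]
button [0.5868 0.0145 0.0688] [0.0004 0.0004]
gripR end top [0.5308 0.0019 0.077 ] [0.0017 0.0017]
gripL [ 0.6376 -0.0088  0.0779] [0.0025 0.0025]
band [ 0.5681 -0.2321  0.0816] [0.0013 0.0013]
Dback cornerL [ 0.6308 -0.089   0.0758] [0.0005 0.0005]
Dback cornerR [ 0.5264 -0.0795  0.0773] [0.0001 0.0001]
foot edge [ 0.5373 -0.1762  0.0033] [0.0005 0.0005]
hole2 [ 0.5769 -0.116   0.0834] [0.0003 0.0003]
hole1 [ 0.5724 -0.1726  0.0824] [0.0005 0.0005]
forkhole @.087 [ 0.5594 -0.2849  0.087 ] [ 0.5626 -0.2867  0.087 ]
pin@.089 [0.5375 0.3199 0.089 ] [0.5411 0.317  0.089 ]
1.2
```

Run:
```python
from h import *
a=snapshot("side");b=snapshot("top")
def cs(x,y,o=(163,255),k=4): return ((x+.5)/k-.5+o[0],(y+.5)/k-.5+o[1])
s1=lambda x,y:cs(x,y);t1=lambda x,y:cs(x,y,(160,205),6)
for n,u,v in[("large top",s1(254,51),t1(374,105)),("small top",s1(390,241),t1(383,313))]:
    x,r=tri([a,b],[u,v]);print(n,x,np.array(r))
print("large tip",atz(a,s1(277,243),0),"flask base",atz(a,(141,312),0), "flask top",atz(b,(178.5,161),.17))
# angular widths
for n,c,w in(("large",(.57,.24,.15),85),("pin",(.541,.318,.085),65),("small",(.5,.25,.05),41)):
    K,e,M=cam(a);print(n,w/4/624*(M.T@(np.array(c)-e))[2])
```

```text
large top [0.5777 0.2417 0.1075] [0.0009 0.0009]
small top [0.5069 0.2433 0.0491] [0.0003 0.0003]
large tip [0.5745 0.2447 0.    ] flask base [0.6968 0.3374 0.    ] flask top [0.6956 0.3288 0.17  ]
large 0.03209208096820831
pin 0.024150552731137614
small 0.015930080539411376
```

The pin in the block at side (208,325) / top (189,240) measures 24 mm across its head. The other two are larger (228,285; 32 mm) and smaller (260,322; 16 mm), so the block pin is the middle-sized one the job needs. Next I move over towards it.

```bash
python3 -m pendant '[[[0,0,0,0,6.67,0,0.6],[0,0,0,0,6.67,0,0.6],[0,0,0,0,6.66,0,0.6],[1.336,0,3.46,0,0,0,0.6],[1.336,0,3.46,0,0,0,0.6],[1.336,0,3.46,0,0,0,0.6],[1.336,0,3.46,0,0,0,0.6],[1.336,0,3.46,0,0,0,0.6],[1.336,0,3.46,0,0,0,0.6],[1.336,0,3.46,0,0,0,0.6],[1.336,0,3.46,0,0,0,0.6],[1.336,0,3.46,0,0,0,0.6]]]'
```

```text
clock: 2.3
tool_pos: [0.3241, -0.3487, 0.2269]
orientation: [-90.0, -0.0, -4.7]
force: [0.8, -0.1, 1.0]
opening: 0.0526
```

```bash
python3 -m pendant '[[[1.336,0,3.46,0,0,0,0.6],[1.336,0,3.46,0,0,0,0.6],[1.336,0,3.46,0,0,0,0.6],[1.336,0,3.46,0,0,0,0.6],[1.336,0,3.46,0,0,0,0.6],[1.336,0,3.46,0,0,0,0.6],[0.59,0,3.4,0,0,0,0.6],[0.59,0,3.4,0,0,0,0.6],[0.59,0,3.4,0,0,0,0.6],[0.59,0,3.4,0,0,0,0.6],[0.59,0,3.4,0,0,0,0.6],[0.59,0,3.4,0,0,0,0.6]]]'; python3 -c "
from h import *
o=ctrl.get_obs();print(o)"
```

```text
clock: 3.3
tool_pos: [0.4724, 0.0524, 0.227]
orientation: [-90.0, -0.1, -4.6]
force: [0.3, -0.3, 0.6]
opening: 0.0532
{'clock': 3.3, 'joint_pos': array([  30.1304,    1.3311,  -23.5717,    0.0041,  -65.0381, -124.7676]), 'qvel': array([ 40.146 ,  14.3653,  14.5674,   0.1504,  -0.2106, -39.9152]), 'tau': array([ -3.6907, -32.4781,  26.7877,   6.4492,  -0.1473,   1.0671]), 'tool_pos': array([0.4724, 0.0524, 0.227 ]), 'orientation': array([-89.9693,  -0.0508,  -4.6354]), 'force': array([ 0.2637, -0.2914,  0.5761]), 'moment': array([-0.1058, -0.1246, -0.0323]), 'opening': 0.053196797538049706}
```

```bash
python3 -m pendant '[[[0.585,0,3.37,0,0,0,0.6],[0.585,0,3.37,0,0,0,0.6],[0.585,0,3.37,0,0,0,0.6],[0.585,0,3.37,0,0,0,0.6],[0.585,0,3.37,0,0,0,0.6],[0.585,0,3.37,0,0,0,0.6],[0.585,0,3.37,0,0,0,0.6],[0.585,0,3.37,0,0,0,0.6],[0,3.0,0,0,0,0,0.6],[0,3.0,0,0,0,0,0.6],[0,2.5,0,0,0,0,0.6],[0,0,0,0,0,0,0.6]]]'
python3 - <<'E'
from h import *
a=snapshot("side");b=snapshot("top")
p=ctrl.get_obs()["tool_pos"];print(p,proj(a,p),proj(b,p))
crop(a,"s3.png",proj(a,p),150,150,4);crop(b,"t3.png",proj(b,p),130,130,4)
E
```

```text
clock: 4.3
tool_pos: [0.5381, 0.3136, 0.136]
orientation: [-90.3, 0.4, -4.7]
force: [-0.6, -2.0, -1.2]
opening: 0.0527
[0.5409 0.3152 0.1415] [203.9184 289.3727] [184.2105 236.9773]
s3.png origin 128 214 scale 4
t3.png origin 119 171 scale 4
```

View pics/s3.png

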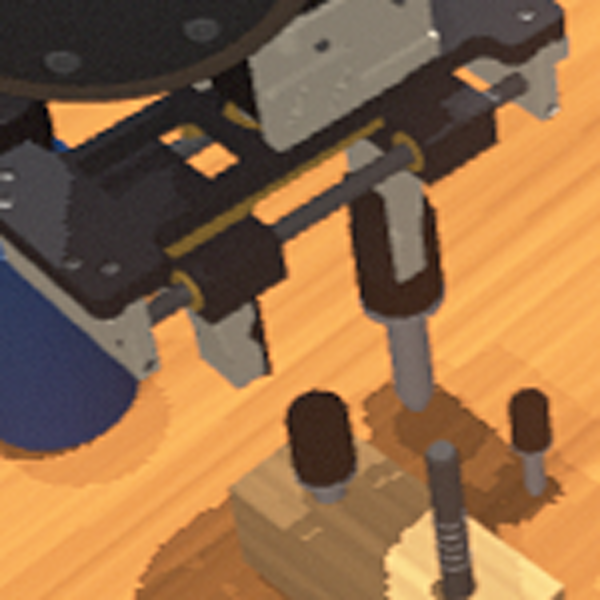

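View pics/t3.png

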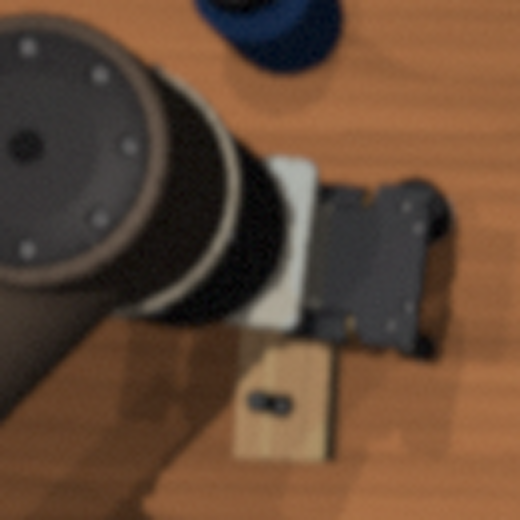

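Run:
```python
from h import *
s=snapshot("side");o=ctrl.get_obs()
for i in range(3):
    o=ctrl.get_obs();print(o["clock"],o["tool_pos"],o["orientation"])
p=o["tool_pos"];M=R.from_euler('xyz',o["orientation"],degrees=True).as_matrix()
for sgn in(1,-1):
  for dx in(-.0095,.0095):
    for g in (.0265,):
      q=p+M@np.array([dx,0,sgn*g]);print(sgn,dx,(proj(s,q)-(128,214))*4)
print("pin top",(proj(s,[.5412,.3176,.0843])-(128,214))*4,(proj(s,[.5409,.3165,.089])-(128,214))*4)
```

```text
4.45 [0.5416 0.3158 0.143 ] [-89.9743  -0.0759  -4.6324]
4.45 [0.5416 0.3158 0.143 ] [-89.9743  -0.0759  -4.6324]
4.45 [0.5416 0.3158 0.143 ] [-89.9743  -0.0759  -4.6324]
1 -0.0095 [256.6532 351.5695]
1 0.0095 [223.9058 323.5852]
-1 -0.0095 [375.4192 274.1121]
-1 0.0095 [342.3831 247.8387]
pin top [316.7808 411.4536] [318.0522 401.7016]
```

Run:
```python
from h import *
s=snapshot("side");o=ctrl.get_obs();p=o["tool_pos"];print(o["clock"],p)
M=R.from_euler('xyz',o["orientation"],degrees=True).as_matrix()
crop(s,"s4.png",(203,305),75,75,8)
ox,oy=203-37.5,305-37.5
for sgn in(1,-1):
  for dx in(-.0095,.0095):
      q=p+M@np.array([dx,0,sgn*.0265]);print(sgn,dx,(proj(s,q)-(int(ox),int(oy)))*8)
```

```text
4.5 [0.5419 0.3161 0.1437]
s4.png origin 165 267 scale 8
1 -0.0095 [214.1759 276.4642]
1 0.0095 [148.6718 220.4142]
-1 -0.0095 [452.0092 121.837 ]
-1 0.0095 [385.9304  69.211 ]
```

View pics/s4.png

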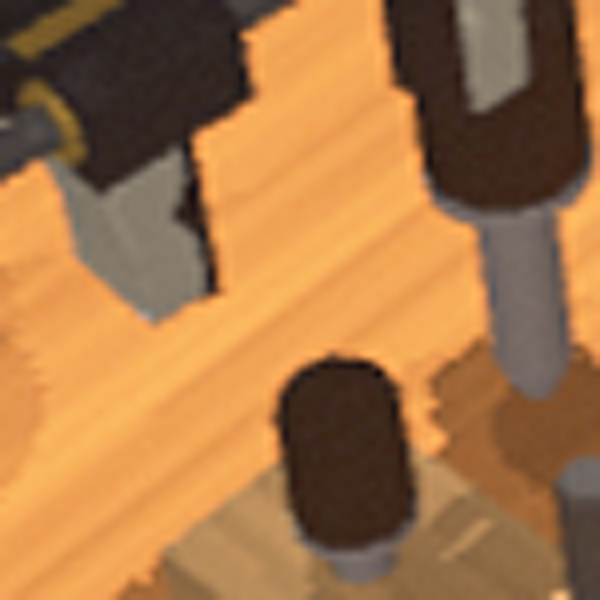

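```bash
python3 -m pendant '[[[-0.05,2.0,0.1,0,0,0,0.6],[0,2.0,0,0,0,0,0.6],[0,2.0,0,0,0,0,0.6],[0,1.0,0,0,0,0,0.6],[0,0.9,0,0,0,0,0.6],[0,0,0,0,0,0,0.6],[0,0,0,0,0,0,0.6]]]'
python3 - <<'E'
from h import *
s=snapshot("side");o=ctrl.get_obs();p=o["tool_pos"];print(o["clock"],p,o["force"])
crop(s,"s5.png",(208,325),75,75,8)
E
```

```text
clock: 5.08
tool_pos: [0.541, 0.3169, 0.0635]
orientation: [-90.0, -0.1, -4.6]
force: [0.1, -0.1, 0.7]
opening: 0.0526
5.1333 [0.5411 0.3171 0.0639] [-1.0098  0.8648 -0.3381]
s5.png origin 170 287 scale 8
```

View pics/s5.png

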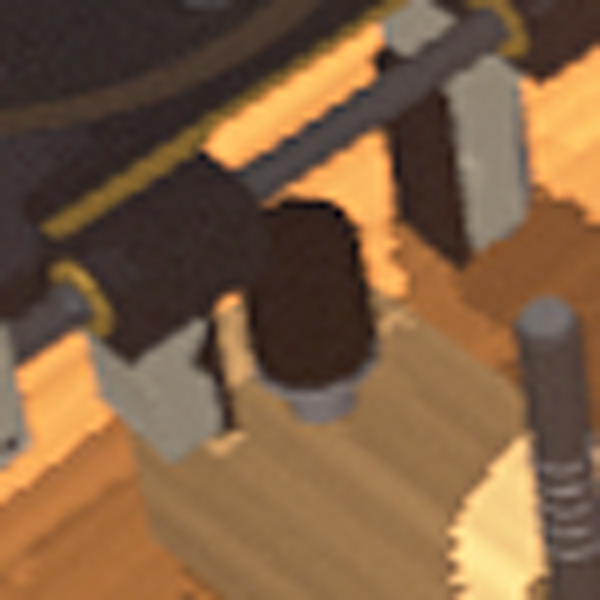

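```bash
python3 -m pendant '[[[0,0,0,0,0,0,0],[0,0,0,0,0,0,0],[0,0,0,0,0,0,0],[0,0,0,0,0,0,0],[0,0,0,0,0,0,0]]]'
python3 - <<'E'
from h import *
s=snapshot("side");o=ctrl.get_obs();p=o["tool_pos"];print(o["clock"],p,o["force"],o["moment"],o["opening"])
crop(s,"s6.png",(208,325),75,75,8)
E
```

```text
clock: 5.55
tool_pos: [0.5406, 0.3167, 0.0629]
orientation: [-90.0, -0.0, -4.7]
force: [-0.9, 2.1, 2.6]
opening: 0.0244
5.6 [0.5408 0.3173 0.0629] [0.1264 1.8626 0.5179] [0.8    0.2326 0.0231] 0.023911674553469556
s6.png origin 170 287 scale 8
```

View pics/s6.png

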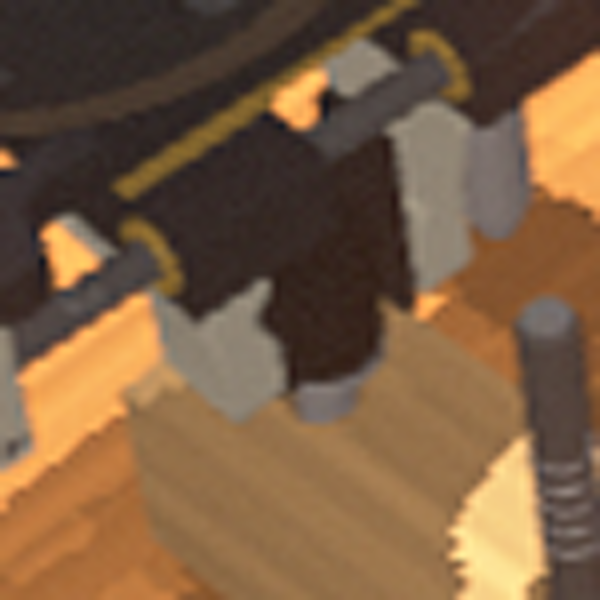

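```bash
python3 -m pendant '[[[0,-1.0,0,0,0,0,0],[0,-2.0,0,0,0,0,0],[0,-2.5,0,0,0,0,0],[0,-2.5,0,0,0,0,0],[0,-2.0,0,0,0,0,0],[0,-1.0,0,0,0,0,0],[0,0,0,0,0,0,0]]]'
python3 - <<'E'
from h import *
s=snapshot("side");o=ctrl.get_obs();p=o["tool_pos"];print(o["clock"],p,o["force"],o["moment"],o["opening"])
crop(s,"s7.png",(208,295),90,75,8)
E
```

```text
clock: 6.18
tool_pos: [0.5413, 0.3172, 0.1751]
orientation: [-89.8, -0.2, -4.6]
force: [0.7, -0.2, -1.4]
opening: 0.0227
6.2333 [0.5405 0.3166 0.1731] [-0.4166  0.1581 -1.4671] [-0.0384  0.0537  0.0286] 0.023332234220359505
s7.png origin 163 257 scale 8
```

View pics/s7.png

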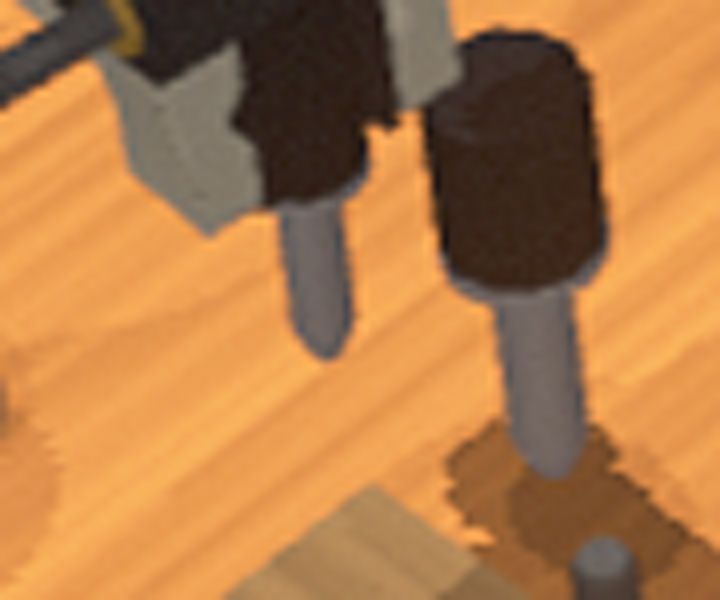

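The crop shows the pin hanging upright in the jaws, tip at about (204,301), block hole left clear. Next it goes over to the fork.

```bash
python3 -m pendant '[[[0.2,0,-1.6,0,0,0,0],[0.394,0,-3.3,0,0,0,0],[0.394,0,-3.3,0,0,0,0],[0.394,0,-3.3,0,0,0,0],[0.394,0,-3.3,0,0,0,0],[0.394,0,-3.3,0,0,0,0],[0.394,0,-3.3,0,0,0,0],[0.394,0,-3.3,0,0,0,0],[0.394,0,-3.3,0,0,0,0],[0.394,0,-3.3,0,0,0,0],[0.394,0,-3.3,0,0,0,0],[0.394,0,-3.3,0,0,0,0]]]' && python3 -m pendant '[[[0.394,0,-3.3,0,0,0,0],[0.394,0,-3.3,0,0,0,0],[0.394,0,-3.3,0,0,0,0],[0.394,0,-3.3,0,0,0,0],[0.394,0,-3.3,0,0,0,0],[0.394,0,-3.3,0,0,0,0],[0.2,0,-2.3,0,0,0,0],[0,0,0,0,0,0,0],[0,0,0,0,0,0,0],[0,0,0,0,0,0,0]]]'
python3 - <<'E'
from h import *
s=snapshot("side");b=snapshot("top");o=ctrl.get_obs();p=o["tool_pos"];print(o["clock"],p,o["force"],o["moment"],o["opening"])
crop(s,"s8.png",(419,125),90,75,8);crop(b,"t8.png",(460,238),100,75,8)
print(proj(s,p-[0,0,.052]),proj(b,p-[0,0,.052]))
E
```

```text
clock: 7.23
tool_pos: [0.5532, -0.067, 0.1706]
orientation: [-90.0, 0.2, -4.7]
force: [0.9, 0.0, -0.8]
opening: 0.0236
clock: 8.07
tool_pos: [0.5612, -0.2872, 0.1708]
orientation: [-90.0, 0.2, -4.7]
force: [0.3, 0.0, -2.1]
opening: 0.0234
8.1667 [ 0.562  -0.2865  0.1718] [ 0.1288 -0.1144 -0.8157] [ 0.0083  0.0198 -0.0204] 0.02322735928882121
s8.png origin 374 87 scale 8
t8.png origin 410 200 scale 8
[420.2612 126.235 ] [468.014  236.5293]
```

View pics/s8.png

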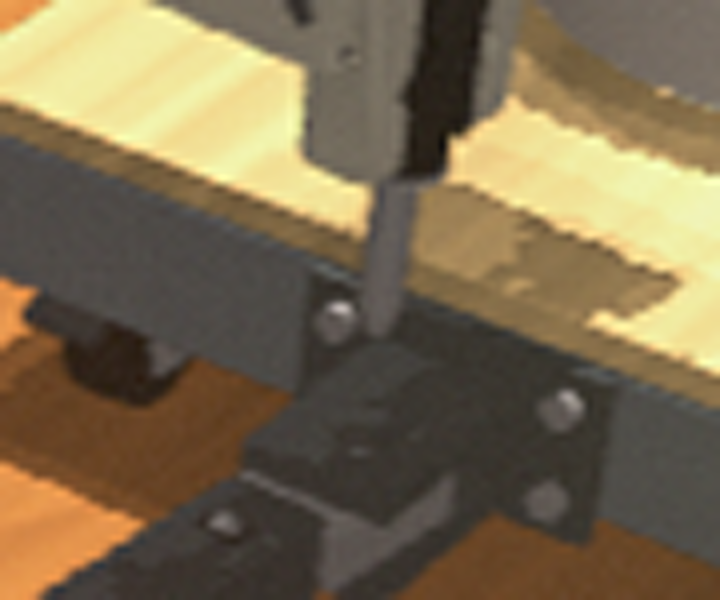

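View pics/t8.png

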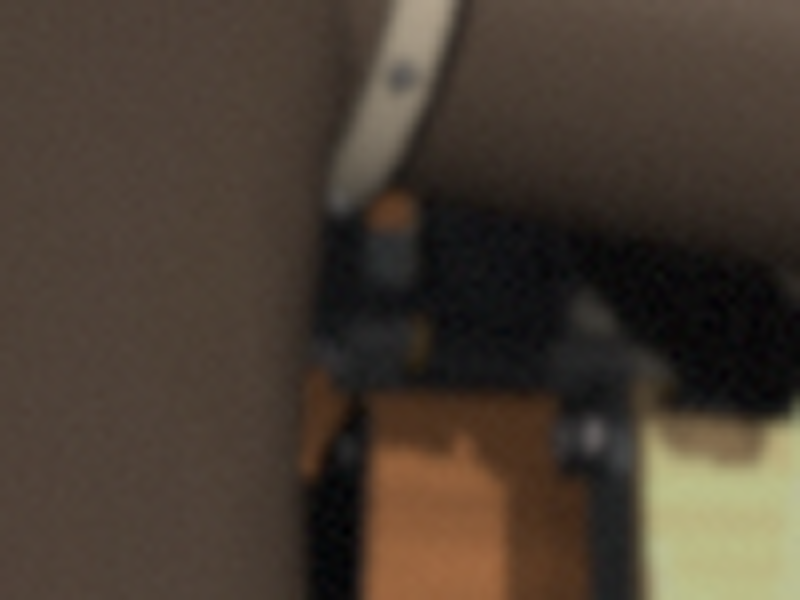

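Run:
```python
from h import *
s=snapshot("side");o=ctrl.get_obs();p=o["tool_pos"];print(o["clock"],p)
q=p.copy();q[2]=.087
print(proj(s,q)+[1.1,2.4]);
for z in(.087,):
  for u in((419.1,140.9),(418.7,142.7)):print(atz(s,np.array(u)-[1.1,2.4],z),p)
im=s["image"][120:165,395:445].astype(float);im=np.clip(im*2.2,0,255).astype(np.uint8)
cv2.imwrite("pics/s9.png",cv2.resize(im[:,:,::-1],None,fx=14,fy=14,interpolation=cv2.INTER_CUBIC))
```

```text
8.2167 [ 0.5623 -0.2863  0.1721]
[419.4307 142.499 ]
[ 0.5661 -0.291   0.087 ] [ 0.5623 -0.2863  0.1721]
[ 0.563  -0.2847  0.087 ] [ 0.5623 -0.2863  0.1721]
```

View pics/s9.png

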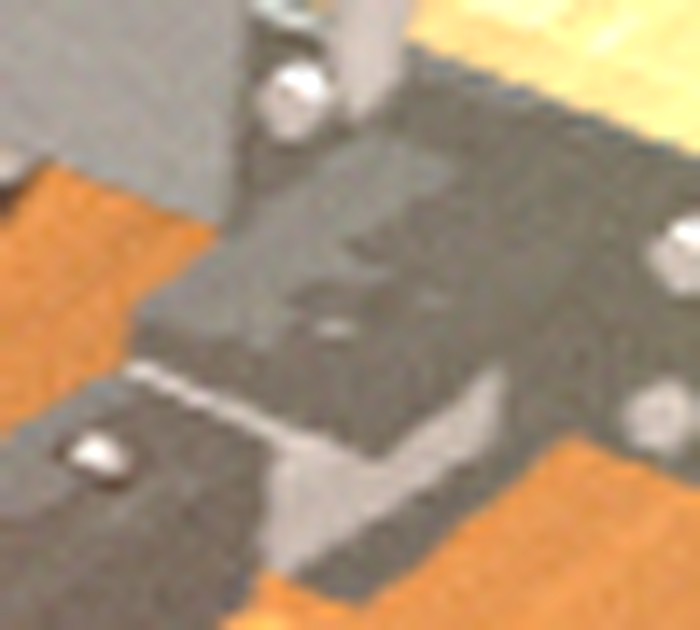

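Run:
```python
from h import *
s=snapshot("side");b=snapshot("top");o=ctrl.get_obs();p=o["tool_pos"];print(o["clock"],p)
def cs(x,y,o=(163,255),k=4): return ((x+.5)/k-.5+o[0],(y+.5)/k-.5+o[1])
s1=lambda x,y:cs(x,y);t1=lambda x,y:cs(x,y,(160,205),6);s2=lambda x,y:cs(x,y,(285,100));t2=lambda x,y:cs(x,y,(310,170))
for n,u,v,z in[("pinheadtop",s1(179,249),t1(170,207),.089),("punchtop",s1(302,286),t1(142,398),.121),("forkhole",s2(538,165),t2(618,272),.087),("hole2",s2(313,307),t2(307,237),.085),("hole1",s2(390,260),t2(409,248),.085)]:
    q=atz(b,v,z);print(n,q,u-proj(s,q))
```

```text
8.3167 [ 0.5626 -0.2864  0.1726]
pinheadtop [0.5411 0.317  0.089 ] [0.1659 2.319 ]
punchtop [0.4706 0.3178 0.121 ] [-0.482   2.0332]
forkhole [ 0.5626 -0.2867  0.087 ] [0.8314 0.9191]
hole2 [ 0.577  -0.1156  0.085 ] [0.2323 0.5981]
hole1 [ 0.5726 -0.1719  0.085 ] [0.4563 0.9884]
```

```bash
python3 -m pendant '[[[0,1.0,0,0,0,0,0],[0,1.2,0,0,0,0,0],[0,0.5,0,0,0,0,0],[0,0,0,0,0,0,0],[0,0,0,0,0,0,0]]]'
python3 - <<'E'
from h import *
s=snapshot("side");o=ctrl.get_obs();p=o["tool_pos"];print(o["clock"],p,o["force"])
im=s["image"][115:160,395:445].astype(float);im=np.clip(im*2.0,0,255).astype(np.uint8)
cv2.imwrite("pics/s10.png",cv2.resize(im[:,:,::-1],None,fx=14,fy=14,interpolation=cv2.INTER_CUBIC))
print(((proj(s,p-[0,0,.052])-(395,115))+.5)*14, ((np.array([418.9,140.9])-(395,115))+.5)*14)
E
```

```text
clock: 8.73
tool_pos: [0.562, -0.2871, 0.1447]
orientation: [-90.0, 0.1, -4.6]
force: [0.5, 0.2, -1.3]
opening: 0.0233
8.7833 [ 0.5625 -0.2874  0.1453] [-0.3196 -0.6751 -0.4993]
[341.2104 317.9949] [341.6 369.6]
```

View pics/s10.png

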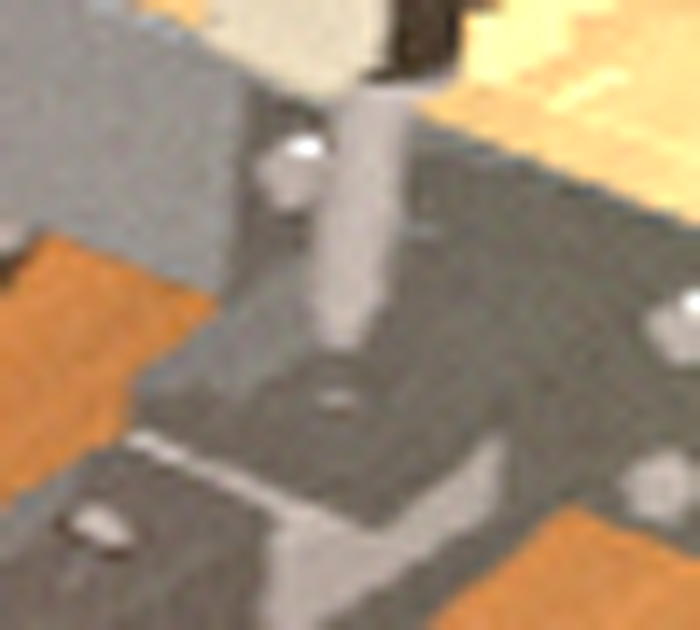

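```bash
python3 -m pendant '[[[0,0.5,0,0,0,0,0],[0,0.4,0,0,0,0,0],[0,0.4,0,0,0,0,0],[0,0.3,0,0,0,0,0],[0,0,0,0,0,0,0]]]'
python3 - <<'E'
from h import *
s=snapshot("side");o=ctrl.get_obs();p=o["tool_pos"];print(o["clock"],p,o["force"],o["moment"])
im=s["image"][115:160,395:445].astype(float);im=np.clip(im*2.0,0,255).astype(np.uint8)
cv2.imwrite("pics/s11.png",cv2.resize(im[:,:,::-1],None,fx=14,fy=14,interpolation=cv2.INTER_CUBIC))
E
```

```text
clock: 9.2
tool_pos: [0.5621, -0.2873, 0.1287]
orientation: [-90.0, 0.1, -4.7]
force: [-0.2, -1.0, -1.5]
opening: 0.0232
9.25 [ 0.5622 -0.2873  0.1291] [-0.0028 -0.1554 -0.9247] [-0.0782  0.0264 -0.0251]
```

View pics/s11.png

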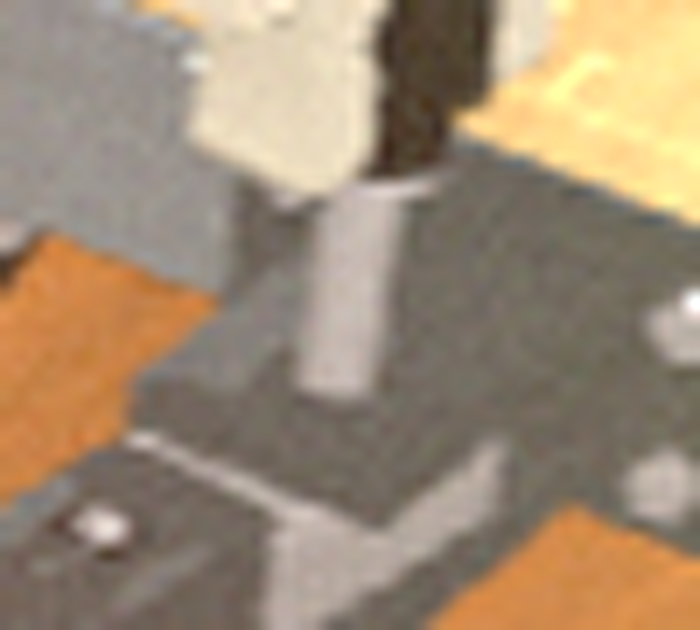

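```bash
python3 -m pendant '[[[0,0.5,0,0,0,0,0],[0,0.5,0,0,0,0,0],[0,0.5,0,0,0,0,0],[0,0.5,0,0,0,0,0],[0,0.4,0,0,0,0,0],[0,0.4,0,0,0,0,0],[0,0,0,0,0,0,0]]]'
python3 - <<'E'
from h import *
s=snapshot("side");o=ctrl.get_obs();p=o["tool_pos"];print(o["clock"],p,o["force"],o["moment"],o["opening"])
im=s["image"][115:160,395:445].astype(float);im=np.clip(im*2.0,0,255).astype(np.uint8)
cv2.imwrite("pics/s12.png",cv2.resize(im[:,:,::-1],None,fx=14,fy=14,interpolation=cv2.INTER_CUBIC))
E
```

```text
clock: 9.83
tool_pos: [0.562, -0.2872, 0.1005]
orientation: [-90.0, 0.1, -4.7]
force: [-1.8, -1.2, -1.8]
opening: 0.0233
9.8833 [ 0.5622 -0.2873  0.1009] [ 0.0485 -0.6994 -1.5086] [-0.174  -0.017   0.0217] 0.02338079076685481
```

View pics/s12.png

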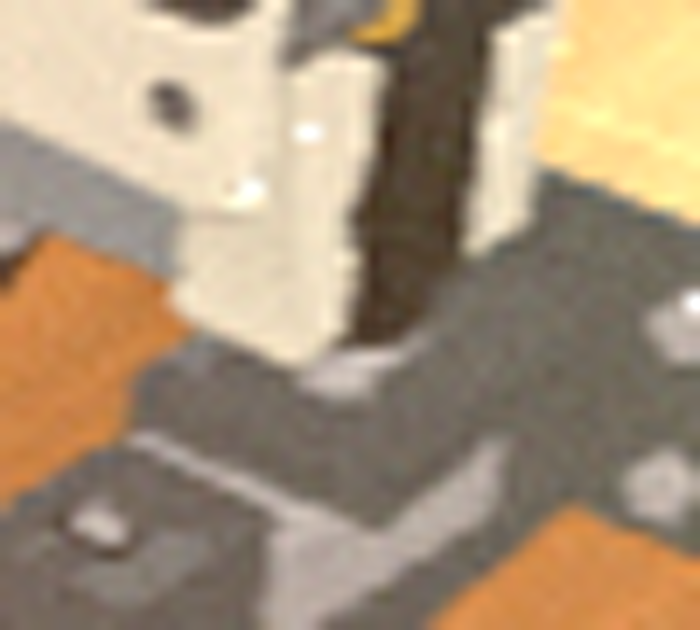

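```bash
python3 -m pendant '[[[0,0.3,0,0,0,0,0],[0,0.3,0,0,0,0,0],[0,0.1,0,0,0,0,0],[0,0,0,0,0,0,0]]]';python3 -m pendant '[[[0,0.1,0,0,0,0,0],[0,0,0,0,0,0,0]]]'; python3 -m pendant '[[[0,0.1,0,0,0,0,0],[0,0,0,0,0,0,0]]]'
```

```text
clock: 10.22
tool_pos: [0.5623, -0.2873, 0.0942]
orientation: [-90.0, 0.0, -4.7]
force: [-0.2, -0.8, -1.5]
opening: 0.0237
clock: 10.38
tool_pos: [0.5625, -0.2873, 0.0935]
orientation: [-90.0, -0.0, -4.7]
force: [0.2, -1.3, -2.1]
opening: 0.0232
clock: 10.55
tool_pos: [0.5626, -0.2873, 0.0931]
orientation: [-90.0, -0.0, -4.6]
force: [-1.1, 1.0, 2.2]
opening: 0.0233
```

```bash
python3 -m pendant '[[[0,0.1,0,0,0,0,0],[0,0,0,0,0,0,0]]]'; python3 -m pendant '[[[0,0.1,0,0,0,0,0],[0,0,0,0,0,0,0]]]';python3 - <<'E'
from h import *
s=snapshot("side");o=ctrl.get_obs();p=o["tool_pos"];print(o["clock"],p,o["force"],o["moment"],o["opening"])
im=s["image"][115:160,395:445].astype(float);im=np.clip(im*2.0,0,255).astype(np.uint8)
cv2.imwrite("pics/s13.png",cv2.resize(im[:,:,::-1],None,fx=14,fy=14,interpolation=cv2.INTER_CUBIC))
E
```

```text
clock: 10.72
tool_pos: [0.5628, -0.2873, 0.0929]
orientation: [-90.0, -0.1, -4.6]
force: [-2.6, 2.0, 8.2]
opening: 0.0235
clock: 10.88
tool_pos: [0.563, -0.2873, 0.0927]
orientation: [-90.0, -0.1, -4.6]
force: [-4.9, 3.8, 13.7]
opening: 0.0231
10.9333 [ 0.563  -0.2873  0.0927] [-5.1685  3.6169 13.1895] [ 1.3249  1.731  -0.0088] 0.023437916138932344
```

View pics/s13.png

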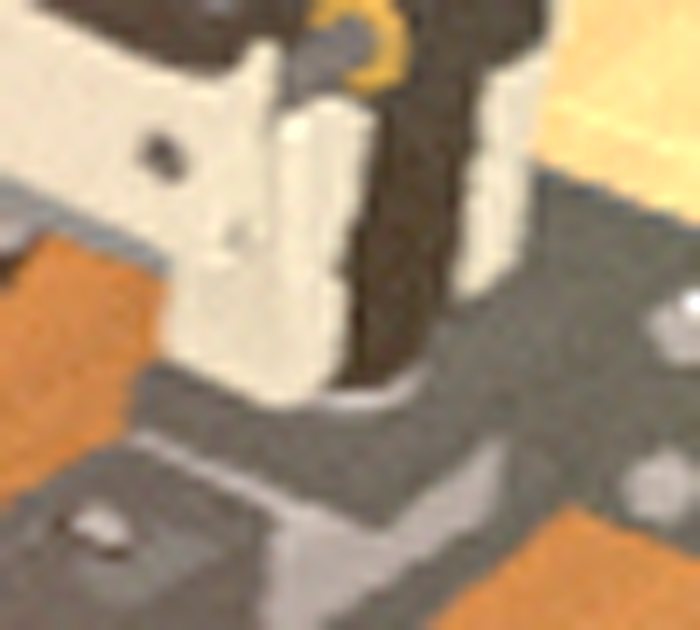

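```bash
python3 -m pendant '[[[0,-0.2,0,0,0,0,0.42],[0,0,0,0,0,0,0.42],[0,0,0,0,0,0,0.42],[0,0,0,0,0,0,0.42]]]';python3 - <<'E'
from h import *
s=snapshot("side");o=ctrl.get_obs();p=o["tool_pos"];print(o["clock"],p,o["force"],o["moment"],o["opening"])
im=s["image"][105:160,385:455].astype(float);im=np.clip(im*2.0,0,255).astype(np.uint8)
cv2.imwrite("pics/s14.png",cv2.resize(im[:,:,::-1],None,fx=10,fy=10,interpolation=cv2.INTER_CUBIC))
E
```

```text
clock: 11.27
tool_pos: [0.5624, -0.2872, 0.0923]
orientation: [-90.0, 0.0, -4.7]
force: [0.4, 0.1, 0.1]
opening: 0.0361
11.3167 [ 0.5624 -0.2873  0.0922] [ 0.558  -0.6024 -0.1382] [-0.0213 -0.0077  0.0273] 0.03669730792589769
```

View pics/s14.png

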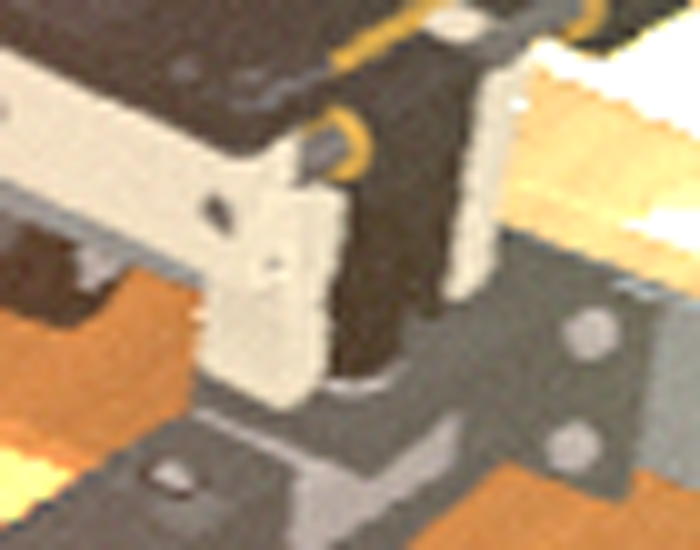

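```bash
python3 -m pendant '[[[0,-1.0,0,0,0,0,0.42],[0,-2.0,0,0,0,0,0.42],[0,-2.5,0,0,0,0,0.42],[0,-2.5,0,0,0,0,0.42],[0,-1.5,0,0,0,0,0.42],[0,-0.5,2,0,0,0,0.68],[0,0,3.3,0,0,0,0.68],[0,0,3.3,0,0,0,0.68],[0,0,3.3,0,0,0,0.68],[0,0,2,0,0,0,0.68]]]'
python3 - <<'E'
from h import *
s=snapshot("side");b=snapshot("top");o=ctrl.get_obs();p=o["tool_pos"];print(o["clock"],p,o["force"],o["moment"],o["opening"])
crop(s,"s15.png",(380,175),200,150,4);crop(b,"t15.png",(400,230),200,120,4)
E
```

```text
clock: 12.15
tool_pos: [0.5739, -0.1464, 0.1934]
orientation: [-90.0, -0.0, -4.6]
force: [0.6, -0.3, -0.5]
opening: 0.0586
12.25 [ 0.5742 -0.1461  0.1935] [0.283  0.6821 0.0772] [-0.0812  0.0226 -0.0107] 0.05900127857652261
s15.png origin 280 100 scale 4
t15.png origin 300 170 scale 4
```

View pics/s15.png

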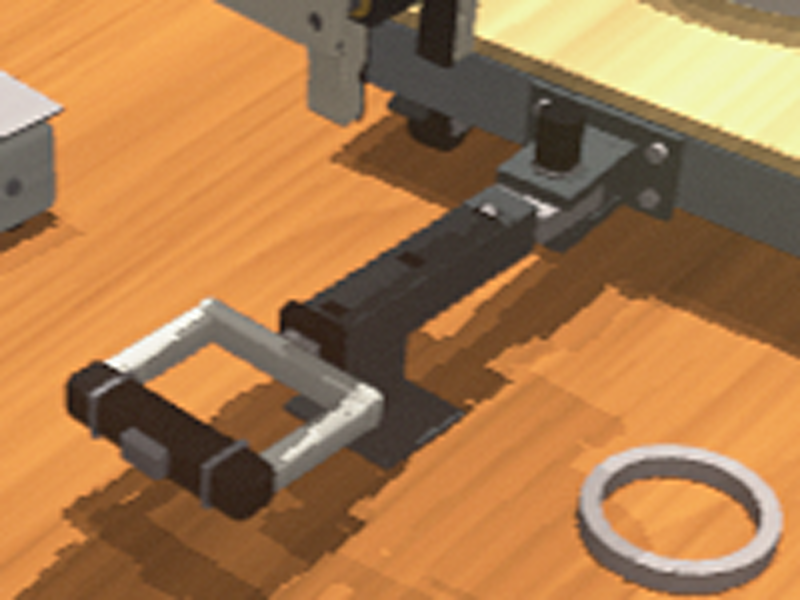

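View pics/t15.png

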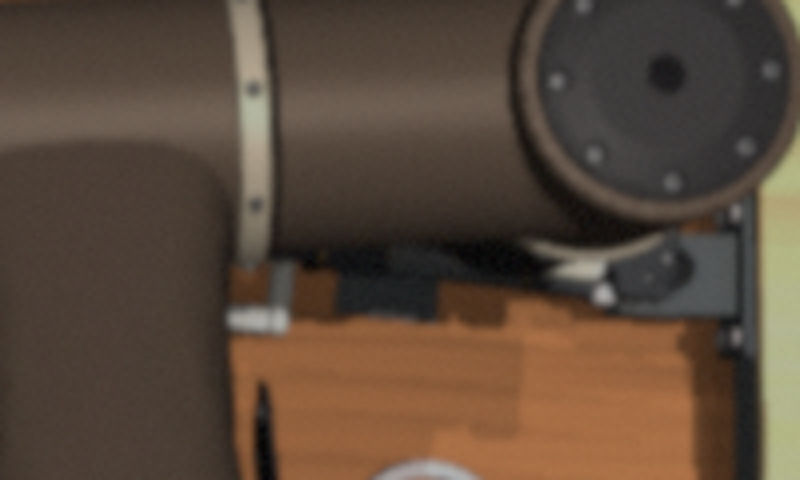

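Run:
```python
from h import *
s=snapshot("side");b=snapshot("top");print(ctrl.get_obs()["clock"])
t2=lambda x,y:((x+.5)/4-.5+310,(y+.5)/4-.5+170)
s15=lambda x,y:((x+.5)/4-.5+280,(y+.5)/4-.5+100)
L=atz(b,t2(112,120),.08);Rr=atz(b,t2(92,318),.08);print(L,Rr,(L+Rr)/2,np.linalg.norm(L-Rr),np.degrees(np.arctan2(L[1]-Rr[1],L[0]-Rr[0])))
print("button",atz(b,t2(69,216),.07))
print("Dback",atz(b,t2(258,140),.078),atz(b,t2(238,328),.078))
sh=np.array([.4,.9])
print("side button face now",atz(s,np.array(s15(139,455))-sh,.07))
for c in((.5865,-.0027,.07),(.5845,-.0047,.07)):
  c=np.array(c);d=np.array([.0838,.9965,0]);e=np.array([.9965,-.0838,0])
  print("pred button corners", [((proj(s,c+.02*d+sx*.013*e+[0,0,sz*.008])+sh-(280,100)+.5)*4-.5).round() for sx in(1,-1) for sz in(1,-1)])
crop(s,"s16.png",(322,212),80,60,10)
```

```text
12.35
[ 0.6392 -0.0071  0.08  ] [0.5292 0.0011 0.08  ] [ 0.5842 -0.003   0.08  ] 0.11031719124462873 -4.283839834133127
button [0.5863 0.0148 0.07  ]
Dback [ 0.6309 -0.0884  0.078 ] [ 0.5263 -0.0795  0.078 ]
side button face now [0.5888 0.0147 0.07  ]
pred button corners [array([116., 432.]), array([116., 459.]), array([157., 457.]), array([157., 485.])]
pred button corners [array([122., 432.]), array([122., 459.]), array([163., 457.]), array([163., 484.])]
s16.png origin 282 182 scale 10
```

View pics/s16.png

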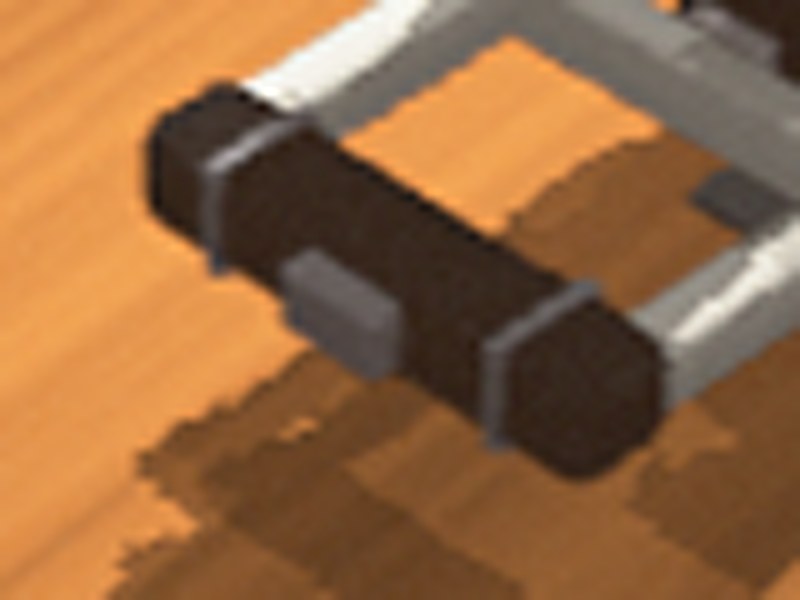

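```bash
python3 -m pendant '[[[0,0,2,0,0,0,0.68],[0,0,3.3,0,0,0,0.68],[0,0,3.3,0,0,0,0.68],[0,0,3.3,0,0,0,0.68],[0,0,2.4,0,0,0,0.68],[0,2.5,0,0,0,0,0.68],[0,3,0,0,0,0,0.68],[0,2.5,0,0,0,0,0.68],[0,1,0,0,0,0,0.68],[0,0,0,0,0,0,0.68],[0,0,0,0,0,0,0.68]]]'
python3 - <<'E'
from h import *
s=snapshot("side");o=ctrl.get_obs();p=o["tool_pos"];print(o["clock"],p,o["force"],o["opening"])
crop(s,"s17.png",(322,202),80,70,10)
E
```

```text
clock: 13.27
tool_pos: [0.5858, -0.007, 0.103]
orientation: [-90.0, 0.0, -4.7]
force: [0.1, 0.1, 0.8]
opening: 0.0599
13.3167 [ 0.5864 -0.0067  0.1039] [ 0.6081 -0.135   0.4322] 0.05936889873993976
s17.png origin 282 167 scale 10
```

View pics/s17.png

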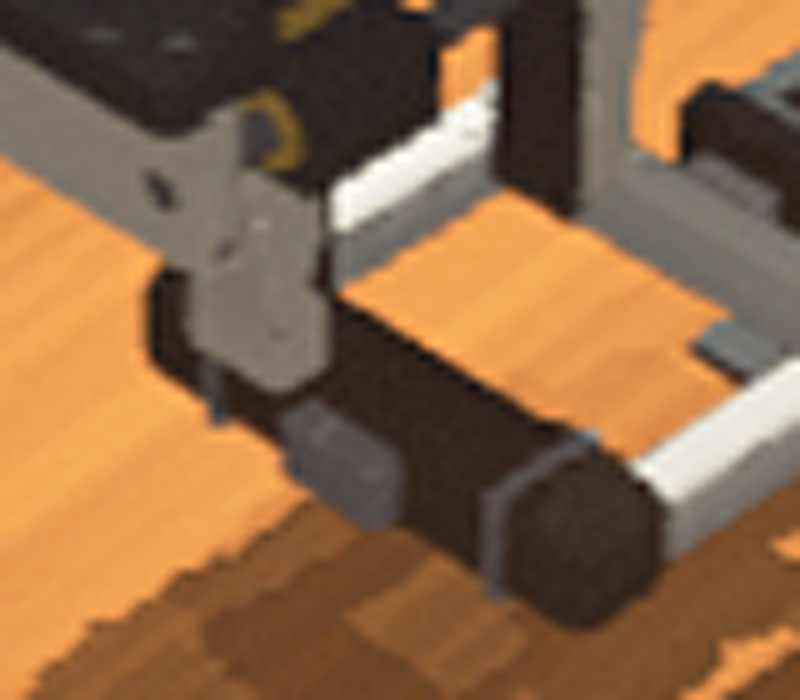

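```bash
python3 -m pendant '[[[-0.1,0,0.4,0,0,0,0.68],[0,1.5,0,0,0,0,0.68],[0,1.5,0,0,0,0,0.68],[0,1.2,0,0,0,0,0.68],[0,1.0,0,0,0,0,0.68],[0,0,0,0,0,0,0.68],[0,0,0,0,0,0,0.68]]]'
python3 - <<'E'
from h import *
s=snapshot("side");o=ctrl.get_obs();p=o["tool_pos"];print(o["clock"],p,o["force"],o["opening"])
crop(s,"s18.png",(322,202),80,70,10)
E
```

```text
clock: 13.9
tool_pos: [0.585, -0.0021, 0.0511]
orientation: [-90.0, -0.0, -4.6]
force: [0.7, 0.1, -0.4]
opening: 0.0596
13.95 [ 0.5853 -0.002   0.0515] [ 0.7794 -0.0411  0.5876] 0.0595915261062401
s18.png origin 282 167 scale 10
```

View pics/s18.png

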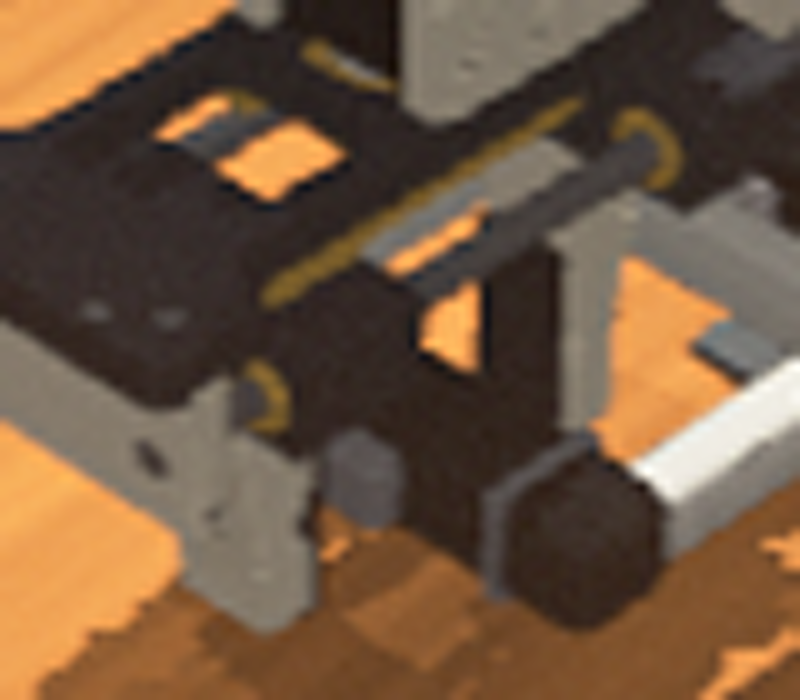

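```bash
python3 -m pendant '[[[0,0,0,0,0,0,0],[0,0,0,0,0,0,0],[0,0,0,0,0,0,0],[0,0,0,0,0,0,0],[0,0,0,0,0,0,0],[0,0,0,0,0,0,0],[0,0,0,0,0,0,0],[0,0,0,0,0,0,0]]]'
python3 - <<'E'
from h import *
s=snapshot("side");o=ctrl.get_obs();p=o["tool_pos"];print(o["clock"],p,o["force"],o["moment"],o["opening"])
crop(s,"s19.png",(322,202),80,70,10)
E
```

```text
clock: 14.62
tool_pos: [0.585, -0.002, 0.0509]
orientation: [-90.0, -0.0, -4.6]
force: [0.2, 1.4, 3.3]
opening: 0.0262
14.6667 [ 0.585  -0.002   0.0508] [0.7215 1.7905 2.0204] [ 0.7041 -0.0209 -0.008 ] 0.02665325550398923
s19.png origin 282 167 scale 10
```

View pics/s19.png

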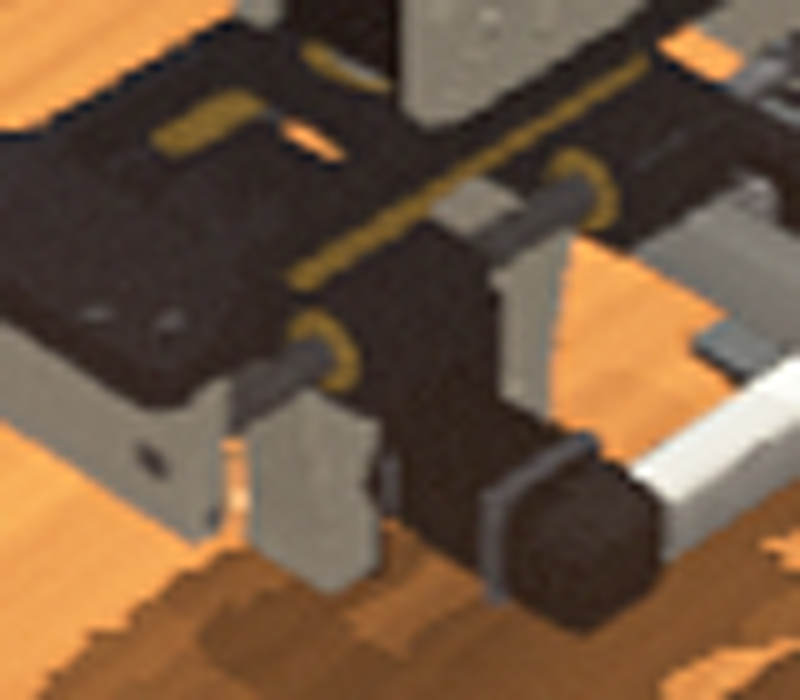

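```bash
python3 -m pendant '[[[0,0,0.4,0,0,0,0],[0,0,0.8,0,0,0,0],[0,0,0.8,0,0,0,0],[0,0,0.8,0,0,0,0],[0,0,0.8,0,0,0,0],[0,0,0.4,0,0,0,0]]]'
python3 - <<'E'
from h import *
s=snapshot("side");o=ctrl.get_obs();p=o["tool_pos"];print(o["clock"],p,o["force"],o["moment"],o["opening"])
crop(s,"s20.png",(370,180),180,150,4)
E
```

```text
clock: 15.17
tool_pos: [0.5875, 0.0375, 0.0503]
orientation: [-90.1, 0.1, -4.6]
force: [-0.3, -4.4, 0.8]
opening: 0.0269
15.2167 [0.5877 0.0381 0.0503] [ 0.7434 -0.9345  1.6294] [-0.5731  0.04    0.0409] 0.02665688491586744
s20.png origin 280 105 scale 4
```

View pics/s20.png

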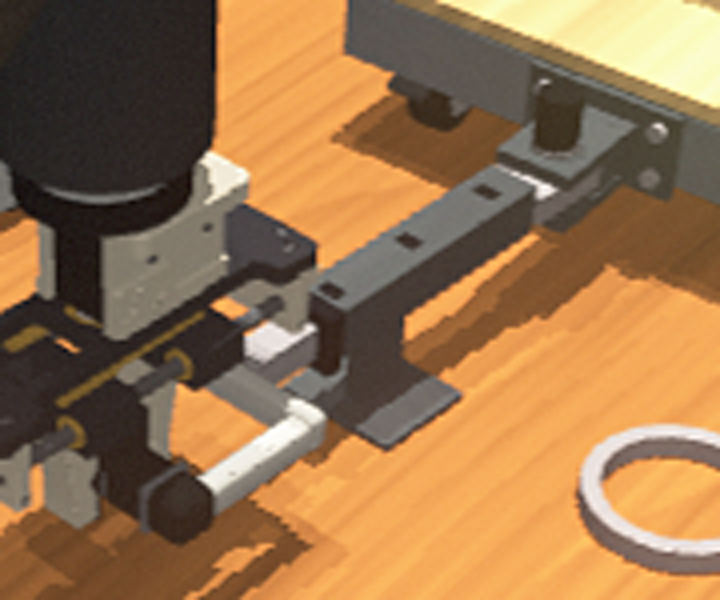

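```bash
python3 -m pendant '[[[0,0,0.4,0,0,0,0],[0,0,0.8,0,0,0,0],[0,0,0.8,0,0,0,0],[0,0,0.8,0,0,0,0],[0,0,0.8,0,0,0,0],[0,0,0.8,0,0,0,0],[0,0,0.8,0,0,0,0],[0,0,0.8,0,0,0,0],[0,0,0.7,0,0,0,0],[0,0,0.5,0,0,0,0],[0,0,0.3,0,0,0,0],[0,0,0,0,0,0,0]]]'
```

```text
clock: 16.22
tool_pos: [0.5938, 0.113, 0.0503]
orientation: [-90.0, 0.0, -4.6]
force: [-1.2, -1.0, -1.1]
opening: 0.0267
```

```bash
python3 -m pendant '[[[0,0,0.25,0,0,0,0],[0,0,0.25,0,0,0,0],[0,0,0,0,0,0,0]]]'; python3 -m pendant '[[[0,0,0.2,0,0,0,0],[0,0,0,0,0,0,0]]]'
```

```text
clock: 16.47
tool_pos: [0.5943, 0.1176, 0.0505]
orientation: [-90.0, 0.0, -4.7]
force: [0.1, -1.4, -2.5]
opening: 0.0265
clock: 16.63
tool_pos: [0.5944, 0.1192, 0.0505]
orientation: [-90.0, 0.0, -4.7]
force: [-0.3, -4.9, -1.2]
opening: 0.0265
```

```bash
python3 -m pendant '[[[0,0,0.2,0,0,0,0],[0,0,0,0,0,0,0]]]'; python3 -m pendant '[[[0,0,0.2,0,0,0,0],[0,0,0,0,0,0,0],[0,0,0,0,0,0,0]]]'
python3 - <<'E'
from h import *
s=snapshot("side");b=snapshot("top");o=ctrl.get_obs();p=o["tool_pos"];print(o["clock"],p,o["force"],o["moment"],o["opening"])
crop(s,"s21.png",(340,190),200,150,4);crop(b,"t21.png",(440,230),80,60,10)
E
```

```text
clock: 16.8
tool_pos: [0.5939, 0.1195, 0.0504]
orientation: [-90.2, 0.1, -4.7]
force: [0.3, -11.1, 0.1]
opening: 0.0265
clock: 17.05
tool_pos: [0.5934, 0.1197, 0.0502]
orientation: [-90.3, 0.2, -4.7]
force: [-0.6, -18.7, 0.4]
opening: 0.0264
17.15 [0.5934 0.1197 0.0502] [  0.7971 -19.3874   1.2698] [-6.6151 -0.2672  0.3103] 0.026815819116396234
s21.png origin 240 115 scale 4
t21.png origin 400 200 scale 10
```

View pics/s21.png

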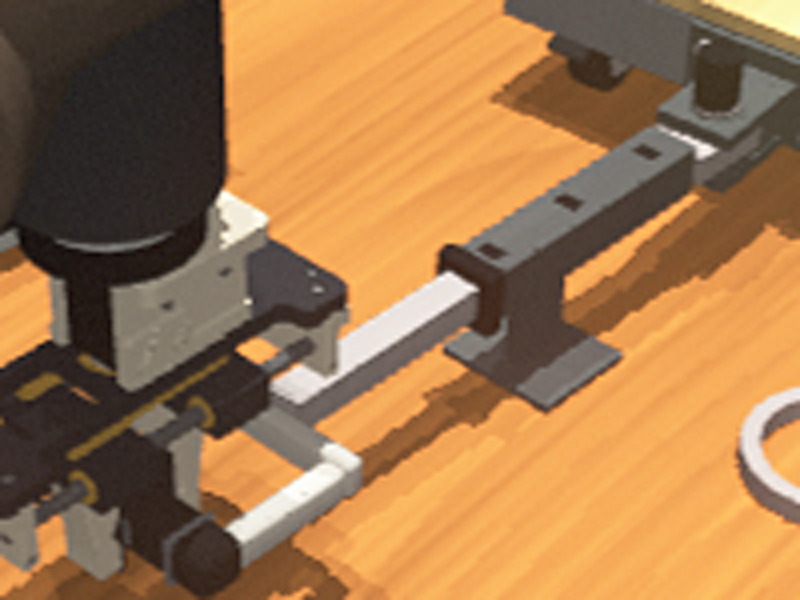

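View pics/t21.png

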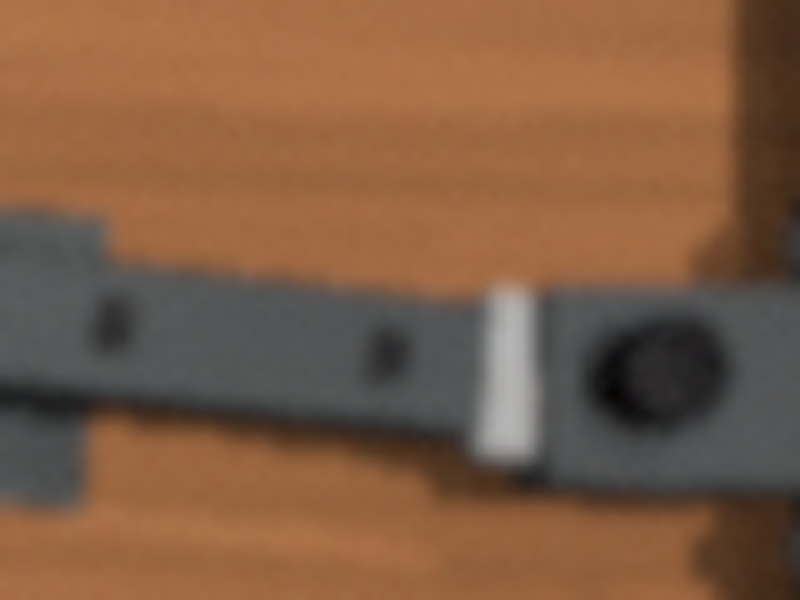

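```bash
python3 -m pendant '[[[0,0,-0.2,0,0,0,0],[0,0,0,0,0,0,0],[0,0,0,0,0,0,0],[0,0,0,0,0,0,0]]]'
python3 - <<'E'
from h import *
s=snapshot("side");o=ctrl.get_obs();print(o["clock"],o["tool_pos"],o["force"],o["qvel"],o["opening"])
crop(s,"s22.png",(325,190),240,150,3.2)
E
```

```text
clock: 17.48
tool_pos: [0.5939, 0.1194, 0.0503]
orientation: [-90.1, 0.1, -4.7]
force: [0.2, -11.0, -0.5]
opening: 0.027
17.5333 [0.5939 0.1194 0.0503] [ -0.4085 -11.1654  -1.1063] [ 0.0929 -0.1664 -0.0231 -0.0201 -0.0447  0.0347] 0.02687881796778262
s22.png origin 205 115 scale 3.2
```

View pics/s22.png

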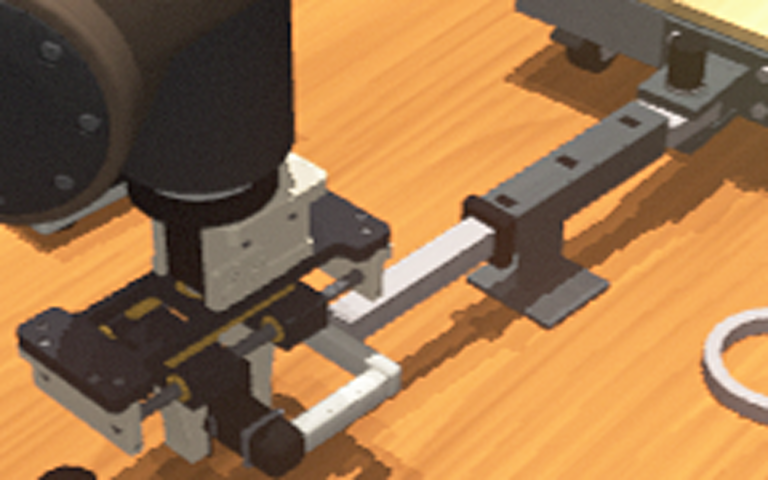

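The crop shows the handle fully drawn out, the cross-grip held near (290,250) and the pin head flat on the fork at (419,140). The pull is steady at 11 N, so I am handing in.

```bash
python3 -c "
from plant import ctrl
print(ctrl.close_job())"
```

```text
the job is handed in; nothing more can be done
None
```

The hitch pin is home in the dolly's fork and the drawbar handle is pulled out to its second stop, with the gripper still holding the cross-grip. I handed the job in at about 17.5 s; no verdict is reported.

- **Pin:** I took the 24 mm-headed pin from the block. The other two have heads of about 32 mm and 16 mm. I lowered it through the fork and eye until it bottomed out with about 13 N of push. The head's underside worked out at about 87 mm above the bench, and the later pictures show the head flat on the fork.
- **Button and handle:** The fingers closed to about 27 mm on the cross-grip, which matches the button fully pressed. I then pulled straight out for about 122 mm, past the first stop, until the force rose sharply at the end of travel. I eased back to a steady 11 N pull before handing in.
- **Last checks:** The arm was at rest, the grip opening was still 27 mm, the bar looked level and the pin was still home. I estimated handle travel from the tool's movement; it includes about 1–2 mm of play. The last pictures do not show the punch and flask, but I moved clear of both, and the ring gauge looked unmoved.
- **Disagreement:** The two cameras disagreed by about 1–2.5 pixels, so heights measured from both came out about 2–5 mm low. I relied on the top view and the stated heights, and lined up the pin by eye in the side view.

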